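# Lift a door sample from the drying rack with a spatula and pack it

## Robot

A 6-joint arm with a two-finger parallel gripper is mounted at the origin on the work surface. World frame = base frame: x ahead of the robot, y to its left, z up, the work surface at z = 0. Lengths are in m, angles in rad, forces in N, time in s.
With the tool pointing down it reaches from about 0.4 to 0.825 m from the base axis. Payload 7 kg.
Tool frame: the origin (TCP) lies on the centre line of the jaws, within the pads' length; the fingertips stand 22 mm ahead of it and the grasp point (between the pads) lies 3 mm ahead of it; z points along the fingers, y is the line along which they close (so a half turn about z gives the same grasp; the last joint's range is limited). The gripper opens to 88 mm and grips with 3 to 60 N. Pads are 19 mm wide; open, the fingers measure 130 mm over their backs; the gripper's body (78 mm by 193 mm) begins 47 mm behind the grasp point.
Start: joints at [-0.865, 0.359, 0.012, 0, -1.224, -0.288], TCP at [0.274, -0.617, 0.249] pointing down, gripper open.
Joint ranges: [-3.07, 3.07], [-1.43, 2.12], [-1.02, 1.25], [-3.03, 1.67], [-3.05, -0], [-3.03, 3.03]. Speed limits (rad/s): [2.39, 2.39, 3.01, 3.14, 3.14, 3.14].

## Interface

Orientations are given as [roll, pitch, yaw] about the fixed x, y, z axes, in that order (R = Rz(yaw) Ry(pitch) Rx(roll)).
In Python, from station import arm gives the robot as it stands.
- The arm moves only by the tool arm_command, never from a script. Its argument "series" is one flat list of numbers, 7 for each row, row after row: the turn, a rotation vector about the tool's x, y, z each as a share of 90 degrees, from -1 to 1, then the shift along the tool's x, y, z each as a share of 0.1 m, from -1 to 1, then the opening, from 0 (shut) to 1 (fully open). A call has 1 to 8 rows; each row is the pose to reach, as a shift and turn from the pose commanded when the call began, along the tool's axes at that moment; what a row does not reach only later rows make up. A row lasts 1/8 s, in which the tool goes at most 62.5 mm and 10.7 degrees, less where a joint would pass 70% of its speed; a pose out of reach is approached as far as the arm can. A call with a number of a shift or a turn outside -1 to 1 is refused whole. A call with a gripper value outside its range is refused whole. The fingers move at their own pace and stop on an object; "force" is the grip in N (left out, the last holds). Time passes only in rows, so rows that repeat a pose let the fingers close. It gives the time, the measured TCP pose, the force, the opening and the grip force at its end, in the units of the state.
- arm.get_state(): the state, without advancing time (a new reading comes with each control period).
- arm.grab_frame(name): name is "scene" or "top" or "wrist"; returns the picture (400x640x3 uint8, blue, green, red); there is no depth.
- arm.camera_model(name): a dict with "fovy" (degrees; the focal length in pixels is half the picture's height over the tangent of half this angle, whatever the lens; pixels are square), "cx", "cy" (the principal point, pixels), "pose" (4x4, takes a point from camera to world coordinates). Camera axes: x right, y down, z forward; pixel columns grow to the right and rows downward; lengths in m; the calibration is good to about 2 mm. A picture is of the moment at which its call begins: read the wrist's pose just before it. camera_model takes no time and is no camera call; for the wrist camera it gives the pose at the moment of the call.
- arm.job_done(): hands the job in; it is judged then, once.
The state is a dict: "t": time; "q": joint angles; "qd": joint speeds; "joint_efforts": joint torques, N m; "eef_pos": TCP position; "ee_rot": TCP orientation; "force": force on the tool from outside, world axes, zero at the start; "moment": the same for the moment, N m; "width": finger opening in m; "gripper_force": force on a finger pad.
Only numpy, scipy, OpenCV 4.12 (cv2) and the standard library are available. Lean on these libraries where they do the work, as an engineer would, in place of code of your own. Each camera call takes 0.05 s, during which the arm holds its last target. There are 200 camera calls.

## Task

The three door samples on the drying rack lie too close together for fingers. Slide the spatula under the Shaker sample (raised frame round a sunken centre), lift it off with the spatula alone and set it on the rack's empty pair of rails. Then lay the spatula down flat on the bench, take the sample by its edges and lay it gently in the open carton, flat and face up, without shifting the other two samples.

Things in the scene. Friction and masses are not known exactly. Their poses are not given: they have to be found in the camera images.
- sample_shaker: Shaker door sample, white-painted wood, 68 mm wide (its x), 150 long (its y), 18 thick, about 130 g: flat underside, on top a raised frame (15 to 20 mm wide) 9 mm proud of a sunken centre. Origin: centre of its underside, z out of its face. Lies face up across one of the rack's three occupied pairs of rails, axes as the rack's, about 8 mm from a neighbour. The three samples change places.
- sample_slab: plain flat door sample, white, 68 x 150 x 18 mm, same axes; it is to stay where it lies.
- sample_grooved: door sample with three lengthwise grooves, white, 68 x 150 x 18 mm, same axes; it is to stay where it lies.
- drying_rack: fixed drying rack of dark wood, 345 mm (x) by 140 (y), 42 high, origin under its centre. Four pairs of 140 mm rails run along y, at x = -126, -50, +26 (occupied) and +126 mm (empty; 32 mm between a sample there and its neighbour). Rails at +-26 mm in a pair, 8 wide: 44 mm free between. Cross-bars below, 12 mm high: under a sample a channel from z = 12 to 42 mm is open at both y ends.
- empty_rails (a point): centre of the empty pair of rails, at the height of the rail tops (42 mm), axes as the rack's; the sample's origin comes here when it is set on the pair. At rack yaw 0 the rack's axes are the world's.
- spatula: cranked steel spatula, 160 g, lying on the bench. Origin: underside of the blade's heel (rear edge), x to the tip, z up. Blade x = 0 to 120 mm, 32 wide, 3 thick. The neck climbs back from the heel to a straight wooden handle parallel to the blade, x = -30 to -120 mm, 24 wide, 20 high, its axis 40 mm above the blade's underside. Balances at about x = +24 mm; stays flat on its blade when let go.
- spatula_grip (a point): point on the handle's axis to grip, 60 mm behind the heel (spatula x = -60, z = 40 mm), axes as the spatula's; fingers close across the handle, along its y.
- carton: fixed open shipping carton, inside 150 mm (its x) by 210 mm (its y), floor 4 mm thick, walls 55 mm high, flaps folded down outside (the whole is about 190 by 250 mm). Origin: centre of its underside on the bench.

How it is judged:
On the way, in this order (a step that is already met when the one before it is completed fails the run):
1. the Shaker sample is carried on the spatula, clear above the rails, fingers off it (z of sample_shaker in the frame of drying_rack above 0.06 m and contact force between spatula and sample_shaker above 0.3 N and contact force between the fingers and sample_shaker below 0.1 N), for 0.2 s.
2. the Shaker sample rests on the empty pair of rails, spatula and fingers off it (horizontal distance between sample_shaker and empty_rails below 0.04 m and z of sample_shaker in the frame of drying_rack between 0.038 and 0.046 m and angle between sample_shaker's own z axis and vertical below 0.06 rad and contact force between spatula and sample_shaker below 0.05 N and contact force between the fingers and sample_shaker below 0.1 N and linear speed of sample_shaker below 0.02 m/s), for 0.2 s.
3. the fingers hold the Shaker sample clear above the rails while the spatula lies flat on the bench (contact force between the fingers and sample_shaker above 1 N and height (world z) of sample_shaker above 0.055 m and contact force between spatula and sample_shaker below 0.05 N and height (world z) of spatula below 0.008 m and angle between spatula's own z axis and vertical below 0.06 rad), for 0.1 s.
At the end, for the whole second after the job is handed in: The Shaker sample lies at rest flat on the carton's floor (within 0.08 rad, face up), the spatula lies flat and at rest on the bench (within 0.06 rad), and the slab and grooved samples are within 15 mm of where they were (z of sample_shaker in the frame of carton between 0 and 0.01 m and angle between sample_shaker's own z axis and vertical below 0.08 rad and horizontal distance between sample_shaker and carton below 0.07 m and linear speed of each of sample_shaker, spatula below 0.02 m/s and height (world z) of spatula below 0.008 m and angle between spatula's own z axis and vertical below 0.06 rad and distance of each of sample_slab, sample_grooved from where it was at the start of the episode below 0.015 m); the robot touches nothing.
It fails at once if another sample shifted by more than 15 mm (distance of any of sample_slab, sample_grooved from where it was at the start of the episode above 0.015 m).
It fails at once if the Shaker sample dropped: falling free, out of fingers and off the spatula, faster than 0.8 m/s (a fall of over 30 mm) (linear speed of sample_shaker above 0.8 m/s and contact force between each of the fingers, spatula and sample_shaker below 0.05 N).
It also fails if it takes over 72 s, if anything falls off the work surface, if the arm or the gripper's body presses on something with over 40 N, if the wrist force passes 120 N, or if a joint passes its speed limit or range.

## Working session

There is one attempt and no reset: what is moved stays moved. The work goes in short steps, Python scripts to look and compute and a tool call to move; the robot and the scene stay as the last step left them, time stands still between calls to the robot, and variables do not carry over. Pictures are saved under pics/ and viewed, at most 10 in all, crops included, and the job is handed in when it is done.

Besides the shell and the picture viewer there is one more tool, called after "Emit:" by a JSON object that holds its "op" and its "data". arm_command: Moves the arm, as the interface text tells. Its arguments: {"type":"object","properties":{"series":{"type":"array"},"force":{"type":"number"}},"required":["series"]}

```bash
ls; mkdir -p pics
python3 - <<'E'
from station import arm
import cv2,numpy as np
s=arm.get_state();print(s['t'],s['eef_pos'],s['ee_rot'],s['width'])
for n in("top","scene"):
    im=arm.grab_frame(n);cv2.imwrite(f"pics/{n}0.png",im)
    m=arm.camera_model(n);print(n,m['fovy'],m['cx'],m['cy'],np.round(m['pose'],4).tolist(), {k:v for k,v in m.items() if k not in('fovy','cx','cy','pose')})
E
```

```text
pics
0.0 [ 0.27369521 -0.61654515  0.24763306] [ 3.13998512e+00 -1.35347784e-04 -2.72392313e+00] 0.08773202851191199
top 57.279331847618586 312.9114268710304 205.34156906932435 [[-0.025, -0.997, 0.0738, 0.5134], [-0.9991, 0.0275, 0.0333, -0.0297], [-0.0352, -0.0729, -0.9967, 1.026], [0.0, 0.0, 0.0, 1.0]] {}
scene 43.46691404484564 317.7377942540722 196.68176602731842 [[-0.1108, 0.5785, -0.8081, 1.5992], [0.9936, 0.0478, -0.102, 0.1307], [-0.0203, -0.8143, -0.5801, 0.7715], [0.0, 0.0, 0.0, 1.0]] {}
```

View pics/top0.png

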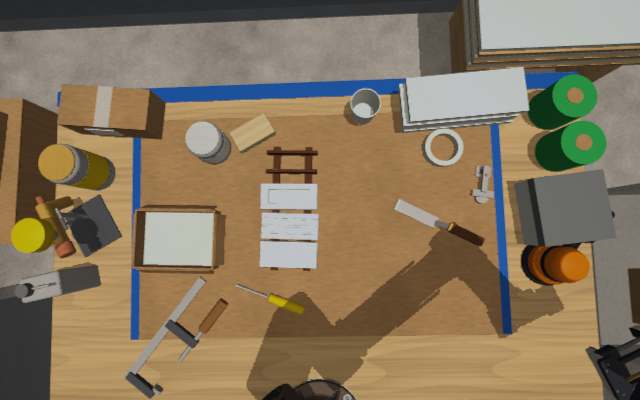

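View pics/scene0.png

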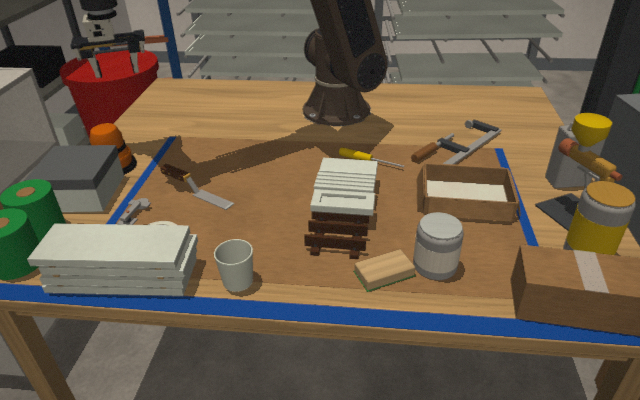

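The top view shows the rack upright, with the samples at (289,196) Shaker, (289,226) grooved and (289,255) slab. The empty rails are at (292,160). The spatula's tip is at (397,204) and its handle end at (482,241). The carton is at (177,239). In the scene view, the Shaker sample lies next to the empty pair.

```bash
cat > h.py <<'E'
import cv2,numpy as np
from station import arm
def cast(m,px,z):
    f=200/np.tan(np.radians(m['fovy']/2)); px=np.atleast_2d(px).astype(float)
    d=np.c_[(px[:,0]-m['cx'])/f,(px[:,1]-m['cy'])/f,np.ones(len(px))]@m['pose'][:3,:3].T
    o=m['pose'][:3,3]; return o+d*((z-o[2])/d[:,2])[:,None]
def rect(mask,m,z):
    c=max(cv2.findContours(mask.astype(np.uint8),cv2.RETR_EXTERNAL,cv2.CHAIN_APPROX_NONE)[0],key=cv2.contourArea)
    P=cast(m,c[:,0,:],z); r=cv2.minAreaRect((P[:,:2]*1000).astype(np.float32))
    return r
def goto(p,yaw,s=None):
    "shift (units of 0.1 m) and turn (units 90deg) in tool axes, tool assumed near down"
    from scipy.spatial.transform import Rotation as R
    s=s or arm.get_state(); T=R.from_euler('xyz',s['ee_rot']); G=R.from_euler('xyz',[np.pi,0,yaw])
    return np.round((T.inv()*G).as_rotvec()/(np.pi/2),4),np.round(T.inv().apply(np.array(p)-s['eef_pos'])/.1,3)
E
python3 - <<'E'
from h import *
im=cv2.imread('pics/top0.png');m=arm.camera_model('top')
hsv=cv2.cvtColor(im,cv2.COLOR_BGR2HSV);H,S,V=cv2.split(hsv)
def sub(mask,x0,y0,x1,y1):
    o=np.zeros_like(mask);o[y0:y1,x0:x1]=mask[y0:y1,x0:x1];return o
w=(S<60)&(V>130)
print('samples',rect(sub(w,250,175,330,280),m,.06))
print('blade',rect(sub((S<70)&(V>110),385,190,440,235),m,.003))
print('carton floor',rect(sub(w,130,200,225,280),m,.004))
h=sub((V<75),440,215,490,250);print('handle',rect(h,m,.05))
k=sub((V<90),262,140,325,182);c=np.argwhere(k)[:,::-1];print('rack top px',c.min(0),c.max(0),cast(m,[c.min(0),c.max(0)],.042))
print(cast(m,[[397,204],[482,241],[440,224],[292,153],[292,171]],.0))
for y in range(145,180): print(y,V[y,295],V[y,290],end=' | ')
E
```

```text
samples ((532.7999267578125, 66.45311737060547), (152.16250610351562, 69.15518188476562), 86.9146499633789)
blade ((559.8728637695312, -279.93890380859375), (121.24736022949219, 33.137603759765625), 62.50820541381836)
carton floor ((506.7975769042969, 387.19140625), (195.44053649902344, 148.05616760253906), 87.60236358642578)
handle ((497.5268859863281, -395.8114013671875), (90.74396514892578, 25.414295196533203), 62.596004486083984)
rack top px [262 140] [317 181] [[ 0.7699186   0.13842786  0.042     ]
 [ 0.65203117 -0.00959651  0.042     ]]
[[ 0.58665511 -0.23014394  0.        ]
 [ 0.47839262 -0.45753431  0.        ]
 [ 0.52793    -0.34587186  0.        ]
 [ 0.74035603  0.06033501  0.        ]
 [ 0.68863822  0.06141229  0.        ]]
145 164 160 | 146 166 162 | 147 163 162 | 148 160 162 | 149 152 156 | 150 115 115 | 151 82 82 | 152 77 76 | 153 32 34 | 154 36 38 | 155 97 99 | 156 166 169 | 157 165 166 | 158 162 165 | 159 164 165 | 160 165 165 | 161 166 163 | 162 166 163 | 163 166 163 | 164 160 164 | 165 159 165 | 166 163 166 | 167 168 168 | 168 161 158 | 169 107 100 | 170 84 83 | 171 81 80 | 172 23 26 | 173 49 61 | 174 115 115 | 175 163 162 | 176 162 160 | 177 164 163 | 178 164 165 | 179 164 163 |
```

Run:
```python
from h import *
im=cv2.imread('pics/top0.png');m=arm.camera_model('top')
S,V=cv2.split(cv2.cvtColor(im,cv2.COLOR_BGR2HSV))[1:]
w=((S<60)&(V>110)).astype(np.uint8)
o=np.zeros_like(w);o[175:280,250:330]=w[175:280,250:330]
for c in cv2.findContours(o,cv2.RETR_EXTERNAL,cv2.CHAIN_APPROX_NONE)[0]:
    if cv2.contourArea(c)>300: print(cv2.boundingRect(c),cv2.minAreaRect((cast(m,c[:,0],.06)[:,:2]*1000).astype(np.float32)))
print(goto([.508,-.379,.2],np.radians(62.5-180)))
```

```text
(259, 240, 59, 29) ((458.7018127441406, 71.36959075927734), (151.4492645263672, 69.27706909179688), 86.98992156982422)
(261, 212, 58, 28) ((533.11669921875, 66.44329071044922), (152.1789093017578, 69.76921081542969), 86.88037872314453)
(260, 183, 58, 27) ((611.6322631835938, 67.08870697021484), (152.0384063720703, 69.56639099121094), 88.29545593261719)
(array([ 9.000e-04,  2.000e-04, -4.286e-01]), array([-3.105,  1.22 ,  0.479]))
```

Emit:
{"op": "arm_command", "data": {"series": [0, 0, 0, -0.5, 0.2, 0.08, 1, 0, 0, 0, -1, 0.4, 0.16, 1], "force": 60}}

```text
t: 0.35
eef_pos: [0.3492, -0.539, 0.2317]
ee_rot: [3.141, -0.0, -2.726]
force: [-0.6, 0.3, -0.7]
width: 0.0876
gripper_force: 0.0
```

Emit:
{"op": "arm_command", "data": {"series": [0, 0, 0, -0.5, 0.2, 0.08, 1, 0, 0, 0, -1, 0.4, 0.16, 1]}}

```text
t: 0.6
eef_pos: [0.425, -0.4612, 0.216]
ee_rot: [3.141, -0.0, -2.724]
force: [0.2, -0.2, -0.1]
width: 0.0879
gripper_force: 0.0
```

Emit:
{"op": "arm_command", "data": {"series": [0, 0, -0.11, -0.5, 0.2, 0.08, 1, 0, 0, -0.22, -1, 0.42, 0.16, 1, 0, 0, -0.33, -1, 0.42, 0.16, 1, 0, 0, -0.43, -1, 0.42, 0.16, 1, 0, 0, -0.43, -1, 0.42, 0.16, 1, 0, 0, -0.43, -1, 0.42, 0.16, 1]}}

```text
t: 1.35
eef_pos: [0.4984, -0.3838, 0.2004]
ee_rot: [3.141, 0.0, -2.052]
force: [0.1, 0.7, 1.1]
width: 0.0875
gripper_force: 0.0
```

Run:
```python
from h import *
s=arm.get_state();print(s['t'],s['eef_pos'],s['ee_rot'],s['qd'].round(3) if hasattr(s['qd'],'round') else s['qd'])
m=arm.camera_model('wrist');im=arm.grab_frame('wrist');cv2.imwrite('pics/w1.png',im)
print(m['fovy'],np.round(m['pose'],3).tolist())
```

```text
1.35 [ 0.4983646  -0.38375428  0.20035827] [ 3.14122700e+00  4.53148323e-05 -2.05208089e+00] [-0.003 -0.001  0.001 -0.     0.001  0.01 ]
68.12380719417877 [[-0.886, 0.445, 0.128, 0.464], [0.463, 0.852, 0.245, -0.449], [0.0, 0.276, -0.961, 0.336], [0.0, 0.0, 0.0, 1.0]]
```

View pics/w1.png

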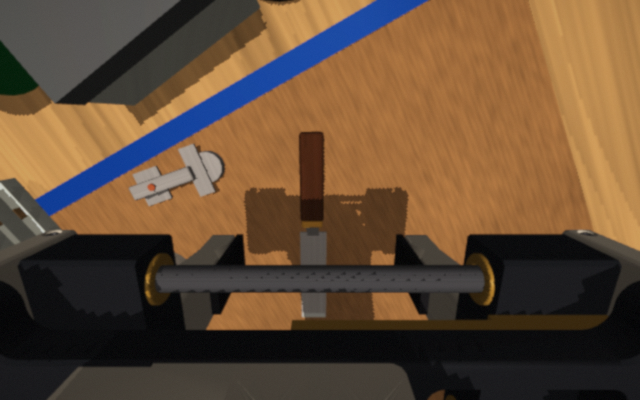

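The wrist view shows the handle upright in the frame, from end (311,132) to front (312,220). The blade runs below it to about (313,316), and the fingers straddle it.

Run:
```python
from h import *
im=cv2.imread('pics/w1.png');m=arm.camera_model('wrist')
H,S,V=cv2.split(cv2.cvtColor(im,cv2.COLOR_BGR2HSV))
for y in (140,160,180,200): print(y,V[y,292:332].tolist())
a=cast(m,[[300,132],[323,132],[300,218],[323,218],[301,235],[326,235],[301,316],[326,316]],.05)*1000
print(a.round(1)); print((cast(m,[[301,250],[326,250],[301,316],[326,316]],.003)*1000).round(1))
```

```text
140 [158, 155, 154, 156, 155, 151, 128, 82, 66, 72, 74, 71, 67, 67, 69, 71, 73, 72, 72, 72, 72, 74, 76, 75, 75, 74, 73, 73, 68, 63, 56, 69, 115, 155, 161, 158, 158, 158, 156, 155]
160 [158, 156, 158, 161, 164, 160, 136, 92, 67, 65, 69, 70, 70, 73, 72, 71, 70, 71, 71, 71, 72, 74, 75, 74, 74, 74, 74, 71, 71, 64, 56, 73, 117, 152, 161, 163, 165, 165, 163, 160]
180 [163, 163, 164, 168, 171, 169, 163, 134, 79, 64, 71, 76, 76, 74, 72, 71, 71, 70, 69, 69, 71, 70, 72, 74, 74, 73, 72, 71, 67, 60, 56, 72, 116, 153, 167, 173, 173, 171, 165, 161]
200 [85, 85, 84, 86, 88, 87, 84, 74, 51, 42, 43, 44, 40, 39, 42, 39, 38, 37, 35, 36, 35, 35, 38, 39, 36, 36, 36, 40, 37, 33, 37, 57, 83, 89, 91, 91, 91, 87, 85, 86]
[[ 487.1 -445.1   50. ]
 [ 467.8 -435.    50. ]
 [ 528.2 -369.7   50. ]
 [ 507.3 -358.8   50. ]
 [ 536.2 -352.8   50. ]
 [ 513.1 -340.7   50. ]
 [ 583.4 -266.    50. ]
 [ 558.3 -252.9   50. ]]
[[ 557.5 -319.5    3. ]
 [ 530.2 -305.2    3. ]
 [ 602.9 -235.9    3. ]
 [ 573.7 -220.6    3. ]]
```

Emit:
{"op": "arm_command", "data": {"series": [0, 0, 0, -0.085, -0.07, 0.4, 1, 0, 0, 0, -0.085, -0.07, 0.8, 1, 0, 0, 0, -0.085, -0.07, 0.95, 1]}}

```text
t: 1.78
eef_pos: [0.5073, -0.3789, 0.1032]
ee_rot: [3.138, -0.0, -2.051]
force: [-0.1, 0.5, -0.2]
width: 0.0874
gripper_force: 0.0
```

Emit:
{"op": "arm_command", "data": {"series": [0, 0, 0, 0, 0, 0.3, 1, 0, 0, 0, 0, 0, 0.62, 1, 0, 0, 0, 0, 0, 0.62, 1, 0, 0, 0, 0, 0, 0.62, 0, 0, 0, 0, 0, 0, 0.62, 0, 0, 0, 0, 0, 0, 0.62, 0, 0, 0, 0, 0, 0, 0.62, 0, 0, 0, 0, 0, 0, 0.62, 0]}}

```text
t: 2.78
eef_pos: [0.5087, -0.3794, 0.0438]
ee_rot: [-3.141, 0.0, -2.048]
force: [0.8, -0.3, -1.0]
width: 0.0429
gripper_force: 0.0
```

Emit:
{"op": "arm_command", "data": {"series": [0, 0, 0, 0, 0, 0, 0, 0, 0, 0, 0, 0, 0, 0, 0, 0, 0, 0, 0, 0, 0, 0, 0, 0, 0, 0, 0, 0]}}

```text
t: 3.28
eef_pos: [0.5087, -0.3794, 0.0435]
ee_rot: [3.142, -0.0, -2.048]
force: [0.5, -0.2, 0.1]
width: 0.0233
gripper_force: 60.0
```

Emit:
{"op": "arm_command", "data": {"series": [0, 0, 0, 0, 0, -0.3, 0, 0, 0, 0, 0, 0, -0.65, 0, 0, 0, 0, 0, 0, -1, 0, 0, 0, 0, 0, 0, -1, 0]}}

```text
t: 3.78
eef_pos: [0.5102, -0.3801, 0.1466]
ee_rot: [-3.136, 0.0, -2.048]
force: [0.3, 0.3, -1.9]
width: 0.0236
gripper_force: 60.0
```

Run:
```python
from h import *
im=cv2.imread('pics/top0.png');m=arm.camera_model('top')
V=im.max(2).astype(float)
def edge(c,r0,r1,th=122):
    v=V[r0:r1,c]
    for i in range(len(v)-1):
        if v[i]>th>=v[i+1]: return r0+i+(v[i]-th)/(v[i]-v[i+1])
for r0,r1,nm in((143,160,'far'),(162,178,'near')):
    pts=[]
    for c in range(262,322):
        e=edge(c,r0,r1)
        if e: pts.append((c,e))
    P=cast(m,pts,.042)[:,:2]*1000
    if len(P)>10:
        x,y=P.T
        f=np.polyfit(y,x,1); k=abs(np.polyval(f,y)-x)<2; f=np.polyfit(y[k],x[k],1)
        print(nm,len(P),k.sum(),f,y.min(),y.max(),'yaw',-np.degrees(np.arctan(f[0])),'x at y=66',np.polyval(f,66))
for r in (152,171): print(r,V[r,255:330].astype(int).tolist())
# shaker & samples edges
w=(V>110)
for c in (270,280,300,308): print(c,V[180:275,c].astype(int).tolist())
```

```text
far 52 13 [3.18444909e-02 7.39255304e+02] -11.746220037379091 127.95565985859442 yaw -1.8239385615217756 x at y=66 741.3570408898817
near 37 36 [3.68306596e-02 6.85819519e+02] -7.740523160613941 131.4764964089635 yaw -2.1092879492614807 x at y=66 688.250342055446
152 [154, 155, 157, 157, 157, 157, 156, 154, 155, 155, 157, 131, 88, 71, 71, 72, 72, 72, 73, 72, 74, 74, 75, 75, 76, 76, 76, 77, 77, 77, 78, 79, 77, 75, 75, 76, 76, 77, 77, 77, 77, 78, 79, 79, 79, 80, 80, 82, 80, 81, 80, 81, 81, 82, 83, 84, 83, 85, 85, 84, 83, 84, 109, 147, 161, 163, 163, 162, 161, 160, 159, 157, 157, 158, 160]
171 [155, 156, 155, 155, 156, 156, 156, 156, 156, 156, 122, 82, 80, 81, 82, 83, 84, 84, 86, 88, 87, 88, 82, 76, 75, 75, 75, 75, 77, 77, 77, 77, 77, 78, 79, 80, 80, 81, 80, 81, 81, 83, 84, 82, 79, 80, 80, 80, 81, 81, 82, 81, 82, 82, 81, 82, 82, 83, 83, 83, 82, 76, 133, 156, 155, 154, 153, 153, 153, 154, 154, 157, 159, 160, 162]
270 [157, 154, 155, 171, 195, 194, 194, 195, 189, 145, 197, 196, 195, 196, 196, 195, 195, 195, 196, 197, 195, 194, 191, 173, 197, 195, 195, 196, 189, 124, 148, 147, 158, 196, 19
[... 1030 characters left out ...]
, 197, 195, 195, 197, 197, 199, 198, 197, 196, 190, 168, 99, 116, 173, 202, 202, 202, 202, 202, 201, 201, 200, 200, 201, 201, 200, 199, 200, 200, 200, 200, 200, 200, 199, 199, 198, 199, 200, 192, 149, 162, 165, 164, 158, 154, 158]
308 [83, 85, 89, 121, 198, 197, 198, 197, 192, 151, 172, 197, 198, 198, 198, 198, 197, 198, 198, 198, 198, 198, 198, 198, 199, 198, 198, 198, 193, 139, 93, 92, 93, 122, 198, 198, 198, 199, 199, 196, 197, 198, 198, 199, 198, 192, 199, 199, 199, 199, 199, 197, 186, 192, 163, 199, 199, 199, 195, 162, 87, 73, 141, 199, 200, 200, 201, 201, 201, 200, 199, 199, 199, 199, 199, 199, 200, 201, 201, 199, 199, 198, 198, 199, 199, 199, 199, 191, 118, 86, 99, 144, 158, 161, 162]
```

Emit:
{"op": "arm_command", "data": {"series": [0, 0, 0, -0.25, 0.01, 0, 0, 0, 0, 0, -0.6, 0.02, 0, 0, 0, 0, 0, -1, 0.03, 0, 0]}}

```text
t: 4.15
eef_pos: [0.5514, -0.2883, 0.1422]
ee_rot: [3.14, -0.0, -2.05]
force: [1.0, -1.5, -1.5]
width: 0.0234
gripper_force: 60.0
```

Emit:
{"op": "arm_command", "data": {"series": [0, 0, -0.06, -0.3, 0.01, 0, 0, 0, 0, -0.14, -0.7, 0.02, 0, 0, 0, 0, -0.22, -0.95, 0.03, 0, 0, 0, 0, -0.28, -1.0, 0.03, 0, 0, 0, 0, -0.28, -1.0, 0.03, 0, 0, 0, 0, -0.28, -1.0, 0.03, 0, 0]}}

```text
t: 4.9
eef_pos: [0.5947, -0.1992, 0.1429]
ee_rot: [3.14, 0.0, -1.611]
force: [0.1, 0.2, -1.2]
width: 0.0243
gripper_force: 60.0
```

Run:
```python
from h import *
s=arm.get_state();print(s['t'],s['eef_pos'],s['ee_rot'])
cv2.imwrite('pics/w2.png',arm.grab_frame('wrist'));cv2.imwrite('pics/t2.png',arm.grab_frame('top'));cv2.imwrite('pics/s2.png',arm.grab_frame('scene'))
a=cv2.imread('pics/t2.png')[120:290,240:480];b=cv2.imread('pics/s2.png')[120:290,150:420]
c=np.vstack([np.hstack([cv2.resize(a,(400,283)),cv2.resize(b,(400,252),dst=None) if 0 else cv2.resize(b,(400,283))]),np.pad(cv2.resize(cv2.imread('pics/w2.png'),(480,300)),((0,0),(0,320),(0,0)))])
cv2.imwrite('pics/c2.png',c)
```

```text
4.9 [ 0.59471364 -0.19920117  0.14286803] [ 3.14042535e+00  1.17619478e-04 -1.61100214e+00]
```

View pics/c2.png

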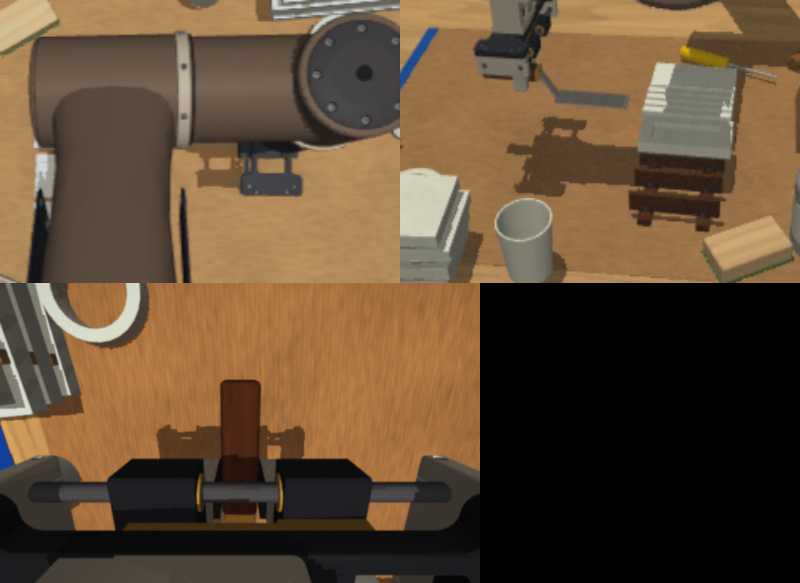

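The view shows the spatula gripped straight, with the blade level and short of the Shaker's near end. The top camera is blocked by the arm.

```bash
cat >> h.py <<'E'
def proj(m,P):
    f=200/np.tan(np.radians(m['fovy']/2)); T=np.linalg.inv(m['pose']); p=np.atleast_2d(P)@T[:3,:3].T+T[:3,3]
    return np.c_[m['cx']+f*p[:,0]/p[:,2],m['cy']+f*p[:,1]/p[:,2]]
def spat(s,P,gx=-.052):
    "spatula-frame points to world, tool down"
    a=s['ee_rot'][2]+np.pi; c,d=np.cos(a),np.sin(a); P=np.atleast_2d(P)-[gx,0,.040]; e=s['eef_pos']
    return np.c_[e[0]+c*P[:,0]-d*P[:,1],e[1]+d*P[:,0]+c*P[:,1],e[2]-.003+P[:,2]]
E
python3 - <<'E'
from h import *
s=arm.get_state();m=arm.camera_model('scene')
P=spat(s,[[0,.016,.003],[0,-.016,.003],[.12,.016,.003],[.12,-.016,.003]]);print(P.round(4));print(proj(m,P).round(1))
im=cv2.imread('pics/s2.png');S,V=cv2.split(cv2.cvtColor(im,cv2.COLOR_BGR2HSV))[1:]
k=np.zeros(S.shape,np.uint8);k[165:195,240:315]=((S<60)&(V>60))[165:195,240:315]
c=max(cv2.findContours(k,0,1)[0],key=cv2.contourArea)
print(cv2.boundingRect(c),cv2.minAreaRect(c),cv2.approxPolyDP(c,2,True)[:,0].tolist())
E
```

```text
[[ 0.581  -0.1469  0.1034]
 [ 0.613  -0.1481  0.1034]
 [ 0.5857 -0.027   0.1034]
 [ 0.6177 -0.0282  0.1034]]
[[257.2 173.1]
 [253.9 180.2]
 [305.1 176.3]
 [302.8 183.5]]
(245, 165, 60, 20) ((273.30731201171875, 177.56585693359375), (60.62375259399414, 13.968606948852539), 12.094757080078125) [[245, 165], [256, 181], [302, 184], [304, 179], [256, 174]]
```

Run:
```python
from h import *
m=arm.camera_model('scene');a=np.radians(-2.1);R=np.array([[np.cos(a),-np.sin(a)],[np.sin(a),np.cos(a)]])
def w(x,y,z):return np.r_[np.array([.611,.0665])+R@[x,y],z]
print('sample front edge top/bottom',proj(m,[w(.034,-.075,.06),w(.034,.075,.06),w(.034,-.075,.042),w(.034,.075,.042)]).round(1))
print('far rail top outer corners',proj(m,[w(.13,-.07,.042),w(.13,.07,.042)]).round(1))
V=cv2.imread('pics/scene0.png').max(2)
for c in (325,345,365): print(c,V[195:262,c].tolist())
for r in (204,208,212): print(r,V[r,300:390].tolist())
print(V[246,296:376].tolist())
```

```text
sample front edge top/bottom [[309.8 204.6]
 [372.7 209.2]
 [310.  210.6]
 [372.4 215.2]]
far rail top outer corners [[305.4 236.3]
 [367.5 241.3]]
325 [125, 173, 200, 206, 204, 207, 204, 206, 204, 202, 203, 159, 128, 125, 125, 123, 123, 81, 51, 48, 47, 46, 44, 43, 48, 41, 62, 76, 54, 49, 49, 49, 44, 48, 44, 46, 42, 50, 127, 148, 99, 75, 76, 59, 44, 49, 47, 47, 44, 47, 42, 42, 75, 145, 102, 83, 86, 146, 153, 150, 145, 144, 154, 152, 150, 147, 145]
345 [133, 127, 119, 193, 204, 204, 204, 203, 200, 202, 204, 205, 170, 135, 124, 121, 128, 125, 95, 54, 49, 44, 45, 50, 47, 44, 57, 65, 72, 77, 57, 48, 45, 45, 39, 45, 41, 47, 44, 89, 146, 153, 96, 71, 64, 48, 49, 47, 48, 47, 44, 44, 47, 42, 122, 148, 104, 87, 82, 139, 152, 147, 153, 148, 148, 153, 149]
365 [190, 139, 125, 136, 194, 206, 205, 204, 202, 203, 204, 200, 207, 200, 146, 124, 124, 127, 126, 127, 70, 41, 44, 43, 41, 41, 45, 43, 58, 70, 69, 64, 47, 42, 44, 48, 46, 45, 43, 43, 47, 107, 138, 92, 68, 75, 59, 42, 43, 63, 64, 66, 61, 60, 77, 106, 143, 147, 98, 78, 82, 137, 138, 144, 144, 186, 192]
204 [152, 151, 147, 153, 151, 150, 151, 
[... 945 characters left out ...]
, 56, 56, 60, 66, 64, 66, 71, 71, 69, 81, 83, 84, 80, 88, 96, 97, 104, 107, 108, 105, 120, 120, 121, 124, 124, 126, 122, 126, 124, 125, 129, 127, 128, 126, 128, 129, 129, 127, 129, 126, 122, 125, 126, 126, 129, 126, 127, 126, 126, 127, 128, 125, 125, 127, 128, 126, 129, 135, 140, 140, 140, 139, 142, 145, 143, 143, 143, 143, 144, 144, 144, 146, 149, 148]
[149, 153, 150, 151, 151, 149, 150, 151, 143, 137, 138, 137, 116, 108, 97, 60, 42, 43, 47, 43, 49, 46, 56, 43, 46, 44, 41, 43, 45, 42, 45, 48, 41, 44, 44, 46, 44, 46, 48, 44, 47, 46, 46, 41, 42, 43, 44, 41, 43, 44, 41, 43, 43, 42, 48, 42, 42, 41, 40, 45, 45, 43, 43, 43, 41, 41, 42, 39, 43, 66, 131, 145, 146, 148, 148, 145, 143, 145, 141, 143]
```

Emit:
{"op": "arm_command", "data": {"series": [0, 0, 0, 0, -0.066, 0.2, 0, 0, 0, 0, 0, -0.066, 0.45, 0, 0, 0, 0, 0, -0.066, 0.69, 0, 0, 0, 0, 0, -0.066, 0.69, 0, 0, 0, 0, 0, -0.066, 0.69, 0]}}

```text
t: 5.68
eef_pos: [0.6023, -0.1994, 0.0746]
ee_rot: [-3.141, -0.0, -1.609]
force: [0.6, -0.0, -0.9]
width: 0.0233
gripper_force: 60.0
```

Run:
```python
from h import *
s=arm.get_state();print(s['t'],s['eef_pos'],s['ee_rot'])
m=arm.camera_model('scene');im=arm.grab_frame('scene');cv2.imwrite('pics/s3.png',im)
P=spat(s,[[0,.016,.003],[0,-.016,.003],[.12,.016,.003],[.12,-.016,.003]]);print(P.round(4));print(proj(m,P).round(1))
S,V=cv2.split(cv2.cvtColor(im,cv2.COLOR_BGR2HSV))[1:]
k=np.zeros(S.shape,np.uint8);k[190:225,240:312]=((S<60)&(V>60))[190:225,240:312]
c=max(cv2.findContours(k,0,1)[0],key=cv2.contourArea)
print(cv2.boundingRect(c),cv2.approxPolyDP(c,1.5,True)[:,0].tolist())
```

```text
5.675 [ 0.60230761 -0.19941905  0.07463307] [-3.14149353e+00 -2.68834015e-04 -1.60854934e+00]
[[ 0.5883 -0.1469  0.0346]
 [ 0.6203 -0.1481  0.0346]
 [ 0.5928 -0.0269  0.0346]
 [ 0.6248 -0.0281  0.0346]]
[[259.1 197.4]
 [255.9 204.9]
 [305.7 200.8]
 [303.5 208.4]]
(247, 190, 58, 20) [[247, 190], [257, 202], [256, 205], [303, 209], [304, 202], [258, 199], [250, 190]]
```

Emit:
{"op": "arm_command", "data": {"series": [0, 0, 0, -0.1, 0, 0, 0, 0, 0, 0, -0.3, 0, 0, 0, 0, 0, 0, -0.5, 0, 0, 0, 0, 0, 0, -0.7, 0, 0, 0, 0, 0, 0, -0.8, 0, 0, 0]}}

```text
t: 6.35
eef_pos: [0.605, -0.1173, 0.0747]
ee_rot: [-3.141, 0.0, -1.607]
force: [0.2, -0.2, -1.4]
width: 0.0236
gripper_force: 60.0
```

Emit:
{"op": "arm_command", "data": {"series": [0, 0, 0, -0.2, 0, 0, 0, 0, 0, 0, -0.4, 0, 0, 0, 0, 0, 0, -0.54, 0, 0, 0, 0, 0, 0, -0.54, 0, 0, 0, 0, 0, 0, -0.54, 0, 0, 0]}}

```text
t: 6.98
eef_pos: [0.6069, -0.0653, 0.0745]
ee_rot: [3.141, -0.0, -1.608]
force: [0.5, 0.6, -1.9]
width: 0.0235
gripper_force: 60.0
```

Run:
```python
from h import *
s=arm.get_state();print(s['t'],s['eef_pos'],s['ee_rot'],s['force'])
im=arm.grab_frame('scene');cv2.imwrite('pics/s4.png',im);w=arm.grab_frame('wrist');cv2.imwrite('pics/w4.png',w)
cv2.imwrite('pics/c4.png',np.hstack([cv2.resize(im[120:270,220:400],(420,350)),cv2.resize(w,(380,350))]))
```

```text
6.975 [ 0.60689662 -0.06534465  0.07450313] [ 3.14145279e+00 -7.83210067e-05 -1.60833956e+00] [ 0.54701554  0.55404914 -1.87257535]
```

View pics/c4.png

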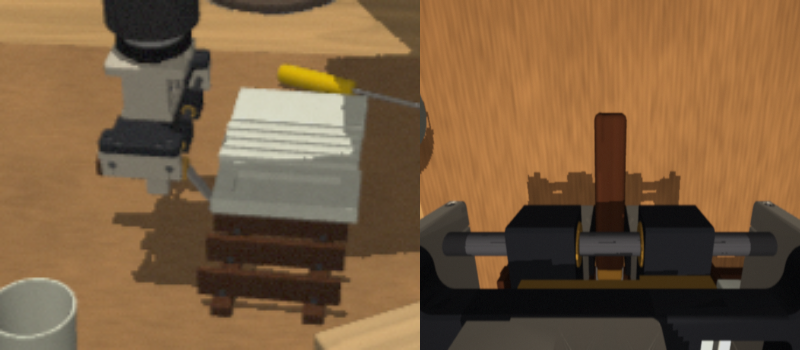

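The blade is under the Shaker sample with its heel at the near end; nothing has shifted. Lifting slowly.

Emit:
{"op": "arm_command", "data": {"series": [0, 0, 0, 0, 0, -0.04, 0, 0, 0, 0, 0, 0, -0.07, 0, 0, 0, 0, 0, 0, -0.1, 0, 0, 0, 0, 0, 0, -0.13, 0, 0, 0, 0, 0, 0, -0.16, 0, 0, 0, 0, 0, 0, -0.19, 0, 0, 0, 0, 0, 0, -0.19, 0]}}

```text
t: 7.95
eef_pos: [0.6071, -0.0653, 0.0938]
ee_rot: [-3.141, 0.0, -1.608]
force: [-0.4, 0.5, -2.4]
width: 0.0238
gripper_force: 60.0
```

Run:
```python
from h import *
s=arm.get_state();print(s['t'],s['eef_pos'],s['force'])
im=arm.grab_frame('scene');cv2.imwrite('pics/s5.png',im)
cv2.imwrite('pics/c5.png',cv2.resize(im[140:250,240:400],(800,550)))
```

```text
7.95 [ 0.60708309 -0.06525331  0.0938419 ] [-0.42476756  0.52116263 -2.36093322]
```

View pics/c5.png

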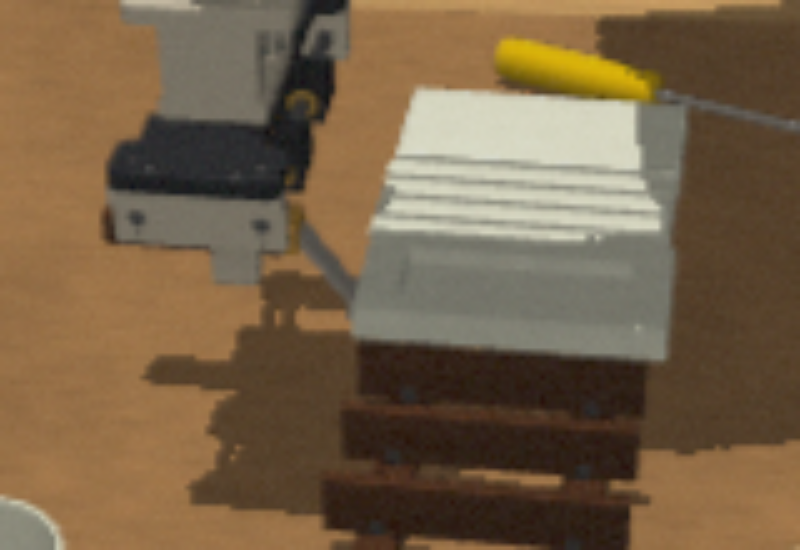

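The sample is up by about 9 mm and level. Its bottom edge runs (312,208) to (373,212), against (310,211) to (372,215) before. Continuing the lift.

Emit:
{"op": "arm_command", "data": {"series": [0, 0, 0, 0, 0, -0.04, 0, 0, 0, 0, 0, 0, -0.09, 0, 0, 0, 0, 0, 0, -0.15, 0, 0, 0, 0, 0, 0, -0.21, 0, 0, 0, 0, 0, 0, -0.27, 0, 0, 0, 0, 0, 0, -0.31, 0, 0, 0, 0, 0, 0, -0.33, 0, 0, 0, 0, 0, 0, -0.33, 0]}}

```text
t: 9.0
eef_pos: [0.6069, -0.0653, 0.1266]
ee_rot: [-3.142, 0.0, -1.609]
force: [-1.0, -0.2, -3.3]
width: 0.0234
gripper_force: 60.0
```

Run:
```python
from h import *
s=arm.get_state();print(s['t'],s['eef_pos'],s['force'])
im=arm.grab_frame('scene');cv2.imwrite('pics/s6.png',im)
cv2.imwrite('pics/c6.png',cv2.resize(im[130:250,240:400],(800,600)))
```

```text
9.0 [ 0.60692301 -0.06532164  0.12662203] [-0.99493167 -0.17448208 -3.27206726]
```

View pics/c6.png

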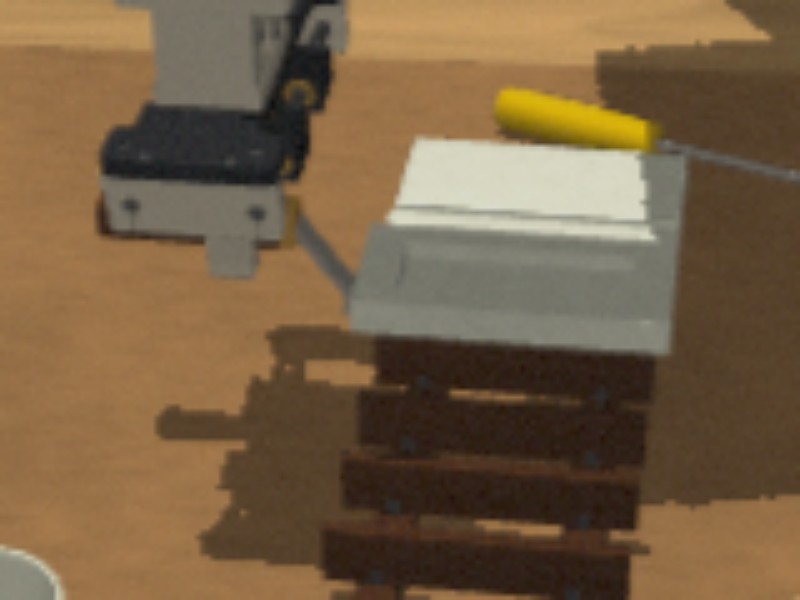

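Emit:
{"op": "arm_command", "data": {"series": [0, 0, 0, 0, -0.04, 0, 0, 0, 0, 0, 0, -0.12, 0, 0, 0, 0, 0, 0, -0.24, 0, 0, 0, 0, 0, 0, -0.37, 0, 0, 0, 0, 0, 0, -0.5, 0, 0, 0, 0, 0, 0, -0.62, 0, 0, 0, 0, 0, 0, -0.74, 0, 0, 0, 0, 0, 0, -0.84, 0, 0]}}

```text
t: 10.05
eef_pos: [0.6916, -0.0685, 0.1264]
ee_rot: [3.142, -0.0, -1.609]
force: [-0.3, 0.4, -2.2]
width: 0.0235
gripper_force: 60.0
```

Emit:
{"op": "arm_command", "data": {"series": [0, 0, 0, 0, -0.08, 0, 0, 0, 0, 0, 0, -0.13, 0, 0, 0, 0, 0, 0, -0.15, 0, 0, 0, 0, 0, 0, -0.15, 0, 0, 0, 0, 0, 0, -0.15, 0, 0, 0]}}

```text
invalid input
```

Run:
```python
from h import *
s=arm.get_state();print(s['t'],s['eef_pos'],s['ee_rot'],s['force'])
im=arm.grab_frame('scene');cv2.imwrite('pics/s7.png',im);m=arm.camera_model('scene')
# expected sample corners: center = TCP+132 d
a=s['ee_rot'][2]+np.pi; d=np.array([np.cos(a),np.sin(a)]);n=np.array([d[1],-d[0]])
c=s['eef_pos'][:2]+.132*d; zb=s['eef_pos'][2]-.040
print('c',c,zb)
for z in(zb+.018,zb): print(proj(m,[np.r_[c+.034*n+k*.075*d,z] for k in(-1,1)]).round(1))
V=im.max(2)
for r in range(214,240,3): 
    v=V[r,285:390].astype(int); print(r,[ (285+i,v[i],v[i+1]) for i in range(104) if abs(v[i+1]-v[i])>25])
for k in (320,340,360): print(k,V[200:250,k].tolist())
```

```text
10.05 [ 0.69164399 -0.06853772  0.1264367 ] [ 3.14151487e+00 -1.62252869e-05 -1.60857516e+00] [-0.31678623  0.38192047 -2.24975413]
c [0.69662961 0.0633681 ] 0.08643669724253183
[[303.  211.3]
 [371.2 216.4]]
[[303.3 217.7]
 [370.9 222.9]]
214 [(287, np.int64(157), np.int64(118)), (294, np.int64(101), np.int64(143))]
217 [(287, np.int64(146), np.int64(103)), (303, np.int64(96), np.int64(125)), (372, np.int64(154), np.int64(110))]
220 [(287, np.int64(157), np.int64(108)), (326, np.int64(79), np.int64(110)), (375, np.int64(150), np.int64(107))]
223 [(287, np.int64(158), np.int64(107)), (290, np.int64(88), np.int64(147)), (291, np.int64(147), np.int64(109)), (294, np.int64(90), np.int64(135)), (307, np.int64(143), np.int64(85)), (308, np.int64(85), np.int64(52)), (362, np.int64(61), np.int64(118)), (375, np.int64(151), np.int64(106))]
226 [(293, np.int64(87), np.int64(140)), (307, np.int64(160), np.int64(93)), (308, np.int64(93), np.int64(51)), (367, np.int64(55), np.int64(96)), (370, np.int64(100), np.int64(143)), (374, np.int64(150), np.int64(115)), (375, np.int64(115), np.int64(88))]
229 []
232 []
235 []
238 []
320 [129, 130, 118, 118, 118, 122, 120, 121, 118, 119, 121, 120, 120, 128, 130, 131, 133, 131, 132, 101, 73, 50, 46, 51, 52, 49, 47, 45, 47, 42, 51, 51, 46, 48, 48, 39, 49, 51, 49, 51, 50, 51, 47, 46, 47, 50, 45, 52, 63, 77]
340 [128, 133, 133, 130, 119, 116, 118, 120, 121, 117, 117, 118, 118, 118, 122, 132, 131, 134, 131, 133, 132, 126, 100, 60, 53, 53, 50, 48, 46, 46, 48, 47, 44, 52, 71, 89, 73, 54, 42, 47, 45, 49, 44, 48, 43, 46, 46, 44, 58, 87]
360 [119, 121, 130, 132, 133, 121, 117, 120, 118, 120, 119, 121, 121, 117, 120, 118, 125, 133, 135, 135, 133, 134, 118, 72, 41, 38, 44, 45, 48, 47, 46, 43, 50, 46, 50, 45, 43, 49, 45, 40, 47, 48, 44, 48, 49, 43, 43, 45, 43, 45]
```

Emit:
{"op": "arm_command", "data": {"series": [0, 0, 0, 0, -0.08, 0, 0, 0, 0, 0, 0, -0.13, 0, 0, 0, 0, 0, 0, -0.145, 0, 0, 0, 0, 0, 0, -0.145, 0, 0, 0, 0, 0, 0, -0.145, 0, 0]}}

```text
t: 10.72
eef_pos: [0.7052, -0.069, 0.1266]
ee_rot: [3.142, 0.0, -1.608]
force: [0.8, -0.1, -2.7]
width: 0.0238
gripper_force: 60.0
```

Emit:
{"op": "arm_command", "data": {"series": [0, 0, 0, 0, 0, 0.05, 0, 0, 0, 0, 0, 0, 0.12, 0, 0, 0, 0, 0, 0, 0.19, 0, 0, 0, 0, 0, 0, 0.25, 0, 0, 0, 0, 0, 0, 0.3, 0, 0, 0, 0, 0, 0, 0.33, 0, 0, 0, 0, 0, 0, 0.33, 0]}}

```text
t: 11.6
eef_pos: [0.7053, -0.0691, 0.0933]
ee_rot: [3.141, -0.0, -1.609]
force: [0.8, -0.7, -2.8]
width: 0.0235
gripper_force: 60.0
```

Run:
```python
from h import *
s=arm.get_state();print(s['t'],s['eef_pos'],s['ee_rot'],s['force'])
im=arm.grab_frame('scene');cv2.imwrite('pics/s8.png',im)
cv2.imwrite('pics/c8.png',cv2.resize(im[150:270,240:400],(800,600)))
```

```text
11.6 [ 0.7052524  -0.0690552   0.09330065] [ 3.14121739e+00 -7.49172400e-05 -1.60854196e+00] [ 0.77292591 -0.66135085 -2.83801343]
```

View pics/c8.png

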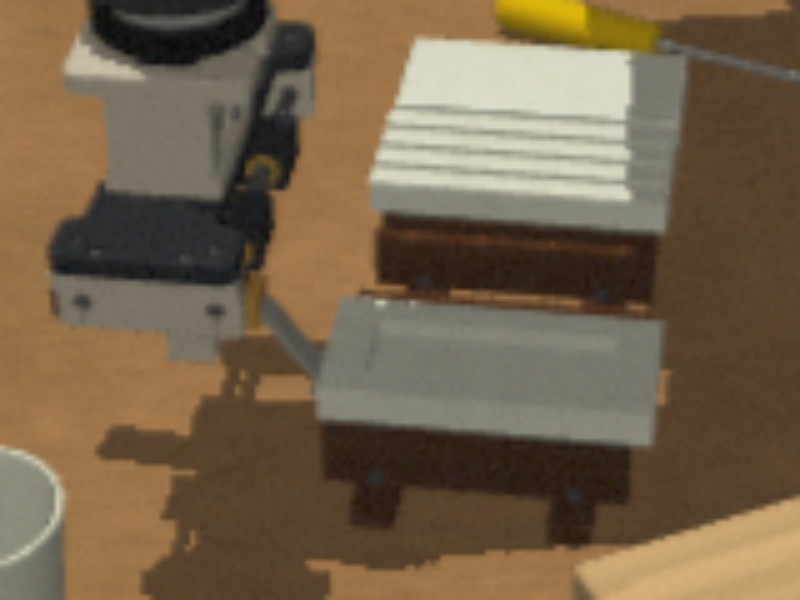

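The sample hangs level, just above the empty rails and centred on them, with its bottom edge from (304,234) to (371,239). Lowering until the blade hangs free.

Emit:
{"op": "arm_command", "data": {"series": [0, 0, 0, 0, 0, 0.04, 0, 0, 0, 0, 0, 0, 0.07, 0, 0, 0, 0, 0, 0, 0.1, 0, 0, 0, 0, 0, 0, 0.13, 0, 0, 0, 0, 0, 0, 0.16, 0, 0, 0, 0, 0, 0, 0.21, 0, 0, 0, 0, 0, 0, 0.21, 0]}}

```text
t: 12.52
eef_pos: [0.705, -0.0691, 0.072]
ee_rot: [3.141, -0.0, -1.609]
force: [-0.5, 0.8, -1.9]
width: 0.0233
gripper_force: 60.0
```

Run:
```python
from h import *
s=arm.get_state();print(s['t'],s['eef_pos'],s['ee_rot'],s['force'])
im=arm.grab_frame('scene');cv2.imwrite('pics/s9.png',im);m=arm.camera_model('scene')
a=s['ee_rot'][2]+np.pi; d=np.array([np.cos(a),np.sin(a)]);n=np.array([d[1],-d[0]]);c=s['eef_pos'][:2]+.132*d
for z in(.06,.042): print(proj(m,[np.r_[c+.034*n+k*.075*d,z] for k in(-1,1)]).round(1))
V=im.max(2)
for k in (310,330,350,365): print(k,V[215:255,k].tolist())
```

```text
12.525 [ 0.70500449 -0.06907388  0.07197499] [ 3.14072633e+00 -5.62902927e-05 -1.60866223e+00] [-0.47932962  0.79054345 -1.94706758]
[[302.7 230.7]
 [370.  236.1]]
[[303.  236.9]
 [369.6 242.4]]
310 [122, 122, 117, 121, 122, 118, 126, 120, 122, 121, 119, 121, 118, 119, 124, 121, 129, 135, 135, 136, 134, 136, 118, 69, 54, 51, 51, 48, 50, 51, 54, 67, 82, 69, 68, 58, 56, 60, 60, 62]
330 [115, 124, 119, 129, 131, 131, 128, 119, 120, 120, 118, 120, 119, 119, 118, 120, 121, 119, 125, 133, 136, 131, 132, 131, 87, 55, 50, 51, 49, 47, 49, 48, 51, 87, 94, 89, 90, 92, 91, 89]
350 [65, 112, 122, 119, 125, 130, 132, 132, 124, 119, 120, 120, 118, 122, 119, 121, 122, 121, 122, 121, 133, 131, 134, 138, 137, 131, 75, 44, 48, 49, 46, 46, 47, 49, 50, 56, 56, 56, 48, 47]
365 [52, 65, 109, 119, 120, 122, 121, 120, 120, 122, 121, 123, 120, 121, 120, 120, 122, 119, 121, 123, 127, 136, 136, 136, 135, 133, 134, 83, 52, 54, 59, 56, 53, 52, 61, 70, 87, 85, 87, 86]
```

The sample rests on the empty rails: its measured edges match the 42 mm height. Withdrawing the spatula.

Emit:
{"op": "arm_command", "data": {"series": [0, 0, 0, 0.1, 0, 0, 0, 0, 0, 0, 0.25, 0, 0, 0, 0, 0, 0, 0.45, 0, 0, 0, 0, 0, 0, 0.65, 0, 0, 0, 0, 0, 0, 0.85, 0, 0, 0, 0, 0, 0, 1.0, 0, 0, 0]}}

```text
t: 13.32
eef_pos: [0.7013, -0.1708, 0.0725]
ee_rot: [3.142, -0.0, -1.61]
force: [0.1, -0.2, -1.6]
width: 0.0235
gripper_force: 60.0
```

Emit:
{"op": "arm_command", "data": {"series": [0, 0, 0, 0.2, 0, 0, 0, 0, 0, 0, 0.4, 0, 0, 0, 0, 0, 0, 0.55, 0, 0, 0, 0, 0, 0, 0.55, 0.2, 0, 0, 0, 0, 0, 0.55, 0.5, 0, 0, 0, 0, 0, 0.55, 0.8, 0, 0, 0, 0, 0, 0.55, 0.8, 0, 0]}}

```text
t: 14.2
eef_pos: [0.6177, -0.2212, 0.0729]
ee_rot: [3.141, 0.0, -1.609]
force: [1.3, -0.4, -1.6]
width: 0.0237
gripper_force: 60.0
```

Emit:
{"op": "arm_command", "data": {"series": [0, 0, 0, 0, 0, 0.1, 0, 0, 0, 0, 0, 0, 0.2, 0, 0, 0, 0, 0, 0, 0.24, 0, 0, 0, 0, 0, 0, 0.26, 0, 0, 0, 0, 0, 0, 0.28, 0, 0, 0, 0, 0, 0, 0.28, 0]}}

```text
t: 14.95
eef_pos: [0.6196, -0.2209, 0.0445]
ee_rot: [-3.142, -0.0, -1.608]
force: [-0.9, 0.2, -1.5]
width: 0.0233
gripper_force: 60.0
```

Run:
```python
from h import *
s=arm.get_state();print(s['t'],s['eef_pos'],s['ee_rot'],s['force'])
im=arm.grab_frame('scene');cv2.imwrite('pics/s10.png',im)
cv2.imwrite('pics/c10.png',cv2.resize(im[130:270,200:400],(800,560)))
```

```text
14.95 [ 0.61961979 -0.22089003  0.04453555] [-3.14158876e+00 -8.97709270e-06 -1.60846414e+00] [-0.91764241  0.17740178 -1.45946929]
```

View pics/c10.png

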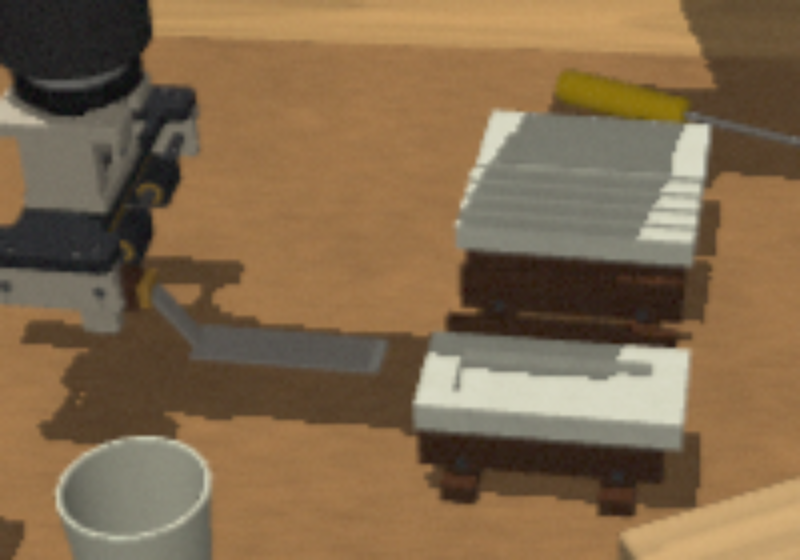

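The Shaker sample sits squarely on the empty rails, with its front edge from (304,236) to (371,241). The spatula hovers just above the bench, clear of everything. Lowering it 2 mm, releasing it and rising.

Emit:
{"op": "arm_command", "data": {"series": [0, 0, 0, 0, 0, 0.01, 0, 0, 0, 0, 0, 0, 0.02, 0, 0, 0, 0, 0, 0, 0.02, 0]}}

```text
t: 15.38
eef_pos: [0.6198, -0.2211, 0.0433]
ee_rot: [-3.141, -0.0, -1.608]
force: [-1.2, -0.9, 3.8]
width: 0.0236
gripper_force: 60.0
```

Emit:
{"op": "arm_command", "data": {"series": [0, 0, 0, 0, 0, 0, 0.89, 0, 0, 0, 0, 0, 0, 0.89, 0, 0, 0, 0, 0, 0, 0.89, 0, 0, 0, 0, 0, 0, 0.89, 0, 0, 0, 0, 0, 0, 0.89, 0, 0, 0, 0, 0, 0, 0.89]}}

```text
t: 16.12
eef_pos: [0.6195, -0.2209, 0.0425]
ee_rot: [3.142, 0.0, -1.609]
force: [-0.1, -0.2, 0.0]
width: 0.0763
gripper_force: 0.0
```

Emit:
{"op": "arm_command", "data": {"series": [0, 0, 0, 0, 0, -0.1, 0.89, 0, 0, 0, 0, 0, -0.5, 0.89, 0, 0, 0, 0, 0, -1, 0.89, 0, 0, 0, 0, 0, -1, 0.89]}}

```text
t: 16.62
eef_pos: [0.6224, -0.2215, 0.1484]
ee_rot: [-3.133, -0.001, -1.608]
force: [0.1, 0.7, -0.1]
width: 0.0778
gripper_force: 0.0
```

Run:
```python
from h import *
s=arm.get_state();print(s['t'],s['eef_pos'],s['ee_rot'],s['width'])
m=arm.camera_model('scene');im=arm.grab_frame('scene');cv2.imwrite('pics/s11.png',im)
S,V=cv2.split(cv2.cvtColor(im,cv2.COLOR_BGR2HSV))[1:]
w=((S<60)&(V>100)).astype(np.uint8);k=np.zeros_like(w);k[205:245,295:385]=w[205:245,295:385]
c=max(cv2.findContours(k,0,1)[0],key=cv2.contourArea);ap=cv2.approxPolyDP(c,2,True)[:,0];print(ap.tolist());print((cast(m,ap,.06)*1000).round(0)[:,:2].tolist())
print('tgt',goto([.711,.063,.12],np.radians(-92.1)))
```

```text
16.625 [ 0.62243328 -0.22148155  0.14843455] [-3.13252077e+00 -1.33291294e-03 -1.60774070e+00] 0.077791240209301
[[303, 230], [304, 236], [369, 242], [371, 217], [309, 213]]
[[738.0, -13.0], [759.0, -8.0], [767.0, 135.0], [678.0, 137.0], [675.0, -7.0]]
tgt (array([-0.0034, -0.0002, -0.0006]), array([-2.873, -0.792,  0.261]))
```

Emit:
{"op": "arm_command", "data": {"series": [0, 0, 0, -0.3, -0.1, 0, 0.89, 0, 0, 0, -0.65, -0.2, 0, 0.89, 0, 0, 0, -1, -0.3, 0, 0.89], "force": 25}}

```text
t: 17.05
eef_pos: [0.6529, -0.1213, 0.1418]
ee_rot: [3.14, -0.0, -1.609]
force: [-1.0, 0.4, 0.3]
width: 0.0777
gripper_force: 0.0
```

Emit:
{"op": "arm_command", "data": {"series": [0, 0, 0, -0.3, -0.1, 0, 0.89, 0, 0, 0, -0.65, -0.2, 0, 0.89, 0, 0, 0, -1, -0.3, 0, 0.89]}}

```text
t: 17.42
eef_pos: [0.6867, -0.0223, 0.1417]
ee_rot: [3.14, -0.0, -1.609]
force: [1.0, -0.4, 0.3]
width: 0.0781
gripper_force: 0.0
```

Emit:
{"op": "arm_command", "data": {"series": [0, 0, 0, -0.35, -0.1, 0, 0.89, 0, 0, 0, -0.7, -0.2, 0, 0.89, 0, 0, 0, -0.87, -0.2, 0.2, 0.89, 0, 0, 0, -0.87, -0.2, 0.2, 0.89, 0, 0, 0, -0.87, -0.2, 0.2, 0.89]}}

```text
t: 18.05
eef_pos: [0.7097, 0.0621, 0.1218]
ee_rot: [3.14, -0.001, -1.609]
force: [0.5, -0.8, -0.6]
width: 0.0782
gripper_force: 0.0
```

Run:
```python
from h import *
s=arm.get_state();print(s['t'],s['eef_pos'],s['ee_rot'],s['width'])
m=arm.camera_model('wrist');im=arm.grab_frame('wrist');cv2.imwrite('pics/w12.png',im)
sc=arm.grab_frame('scene');cv2.imwrite('pics/s12.png',sc)
a=np.radians(-2.1);R=np.array([[np.cos(a),-np.sin(a)],[np.sin(a),np.cos(a)]])
print('pred corners',proj(m,[np.r_[np.array([.710,.063])+R@[x,y],.06] for x in(-.034,.034) for y in(-.075,-.04)]).round(0).tolist())
V=im.max(2).astype(int);S=cv2.cvtColor(im,cv2.COLOR_BGR2HSV)[...,1]
for r in range(120,230,15):
    k=np.where((S[r]<50)&(V[r]>150))[0]; print(r,k.min() if len(k) else None,k.max() if len(k) else None,len(k))
print(goto([.710,.063,.066],np.radians(-92.1)))
cv2.imwrite('pics/c12.png',np.hstack([cv2.resize(im,(420,262)),cv2.resize(sc[130:270,200:400],(374,262))]))
```

```text
18.05 [0.70971638 0.06207124 0.12180404] [ 3.14011918e+00 -7.33831066e-04 -1.60876596e+00] 0.0782289267059781
pred corners [[372.0, 116.0], [370.0, 170.0], [266.0, 116.0], [269.0, 170.0]]
120 265 639 181
135 266 639 183
150 267 637 178
165 268 632 179
180 268 639 178
195 269 639 182
210 270 639 107
225 519 639 93
(array([-0.0001, -0.0001, -0.0012]), array([-0.012,  0.003,  0.568]))
```

View pics/c12.png

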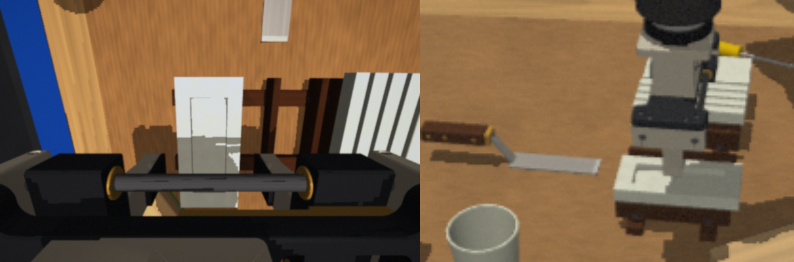

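The fingers straddle the Shaker sample symmetrically: its left edge is at column 266 and its end at row 116, as predicted. The spatula lies flat on the bench. Descending and gripping.

Emit:
{"op": "arm_command", "data": {"series": [0, 0, 0, -0.01, 0, 0.2, 0.89, 0, 0, 0, -0.01, 0, 0.4, 0.89, 0, 0, 0, -0.01, 0, 0.5, 0.89, 0, 0, 0, -0.01, 0, 0.56, 0.89, 0, 0, 0, -0.01, 0, 0.56, 0.89, 0, 0, 0, -0.01, 0, 0.56, 0.7, 0, 0, 0, -0.01, 0, 0.56, 0.7, 0, 0, 0, -0.01, 0, 0.56, 0.7]}}

```text
t: 19.15
eef_pos: [0.7108, 0.064, 0.0673]
ee_rot: [-3.14, 0.0, -1.608]
force: [0.6, 0.1, 2.5]
width: 0.0676
gripper_force: 25.0
```

Emit:
{"op": "arm_command", "data": {"series": [0, 0, 0, 0, 0, 0, 0.6, 0, 0, 0, 0, 0, 0, 0.6, 0, 0, 0, 0, 0, 0, 0.6]}}

```text
t: 19.52
eef_pos: [0.7108, 0.064, 0.0672]
ee_rot: [-3.141, 0.0, -1.608]
force: [-0.6, 0.4, 5.2]
width: 0.0674
gripper_force: 25.0
```

Emit:
{"op": "arm_command", "data": {"series": [0, 0, 0, 0, 0, -0.05, 0.6, 0, 0, 0, 0, 0, -0.12, 0.6, 0, 0, 0, 0, 0, -0.25, 0.6, 0, 0, 0, 0, 0, -0.45, 0.6, 0, 0, 0, 0, 0, -0.65, 0.6, 0, 0, 0, 0, 0, -0.8, 0.6, 0, 0, 0, 0, 0, -0.8, 0.6]}}

```text
t: 20.4
eef_pos: [0.7112, 0.0641, 0.1488]
ee_rot: [-3.138, 0.001, -1.608]
force: [0.6, -0.7, -1.3]
width: 0.0676
gripper_force: 25.0
```

Run:
```python
from h import *
s=arm.get_state();print(s['t'],s['eef_pos'],s['ee_rot'],s['width'],s['force'],s['gripper_force'])
sc=arm.grab_frame('scene');cv2.imwrite('pics/s13.png',sc)
im=cv2.imread('pics/top0.png');m=arm.camera_model('top')
H,S,V=cv2.split(cv2.cvtColor(im,cv2.COLOR_BGR2HSV))
k=np.zeros_like(V);k[200:275,130:225]=((S<60)&(V>110))[200:275,130:225]
c=max(cv2.findContours(k,0,1)[0],key=cv2.contourArea);print(cv2.boundingRect(c));ap=cv2.approxPolyDP(c,3,True)[:,0];print(ap.tolist(),(cast(m,ap,.004)*1000).round()[:,:2].tolist())
for r in (225,240,255): print(r,V[r,128:226].tolist())
for cc in (160,180,200): print(cc,V[200:276,cc].tolist())
```

```text
20.4 [0.71123803 0.06411424 0.14884714] [-3.13837913e+00  1.11022688e-03 -1.60838839e+00] 0.06761853440952514 [ 0.63809282 -0.70501521 -1.31003497] 24.9997678399086
(143, 212, 71, 54)
[[146, 212], [143, 264], [211, 265], [212, 213]] [[583.0, 479.0], [437.0, 487.0], [430.0, 293.0], [575.0, 290.0]]
225 [184, 184, 185, 154, 134, 130, 156, 137, 93, 68, 70, 72, 71, 71, 70, 71, 85, 166, 193, 193, 194, 194, 193, 194, 194, 194, 194, 194, 193, 194, 194, 194, 194, 194, 194, 194, 194, 194, 194, 194, 194, 194, 194, 194, 194, 194, 194, 194, 194, 194, 194, 194, 194, 194, 194, 194, 194, 194, 194, 194, 194, 194, 194, 194, 194, 194, 194, 194, 194, 194, 194, 194, 194, 194, 194, 194, 194, 194, 194, 194, 194, 194, 194, 194, 186, 170, 144, 127, 110, 97, 100, 103, 102, 102, 101, 102, 102, 143]
240 [189, 189, 189, 146, 139, 161, 151, 108, 67, 72, 72, 71, 72, 72, 73, 74, 146, 184, 194, 194, 194, 194, 194, 193, 193, 193, 194, 194, 194, 193, 194, 194, 194, 194, 194, 194, 194, 194, 194, 194, 194, 194, 194, 194, 194, 194, 194, 194, 194, 194, 194, 194, 194, 194, 194, 194, 194, 194, 194, 194, 194, 194, 194, 194, 
[... 1095 characters left out ...]
18, 140, 194, 194, 194, 194, 194, 194, 194, 194, 194, 194, 194, 194, 194, 194, 194, 194, 194, 194, 194, 194, 194, 194, 194, 194, 194, 194, 194, 194, 194, 194, 193, 194, 194, 194, 193, 194, 194, 194, 194, 194, 194, 194, 194, 194, 194, 194, 194, 194, 194, 194, 194, 186, 123, 63, 105, 158, 136, 133, 95, 105, 140, 159, 156]
200 [161, 161, 160, 160, 156, 121, 85, 81, 99, 155, 154, 130, 112, 179, 194, 194, 194, 194, 194, 194, 194, 194, 194, 194, 194, 194, 194, 194, 194, 194, 194, 194, 194, 194, 194, 194, 194, 194, 194, 194, 194, 194, 194, 194, 194, 194, 194, 194, 194, 194, 194, 194, 194, 194, 194, 194, 194, 194, 194, 194, 194, 194, 194, 194, 187, 133, 77, 78, 137, 145, 147, 106, 94, 111, 159, 154]
```

Emit:
{"op": "arm_command", "data": {"series": [0, 0, 0, -0.05, 0.2, 0, 0.6, 0, 0, 0, -0.15, 0.5, 0, 0.6, 0, 0, 0, -0.3, 0.8, 0, 0.6, 0, 0, 0, -0.3, 1.0, 0, 0.6]}}

```text
t: 20.95
eef_pos: [0.6098, 0.0982, 0.1456]
ee_rot: [3.14, -0.0, -1.608]
force: [0.1, 0.6, -1.0]
width: 0.0675
gripper_force: 25.0
```

Emit:
{"op": "arm_command", "data": {"series": [0, 0, 0, -0.25, 0.2, 0, 0.6, 0, 0, 0, -0.55, 0.45, 0, 0.6, 0, 0, 0, -0.9, 0.7, 0, 0.6]}}

```text
t: 21.32
eef_pos: [0.5438, 0.1904, 0.1457]
ee_rot: [3.14, -0.001, -1.61]
force: [0.0, 0.5, -0.9]
width: 0.0673
gripper_force: 25.0
```

Emit:
{"op": "arm_command", "data": {"series": [0, 0, 0, -0.35, 0.1, 0, 0.6, 0, 0, 0, -0.7, 0.2, 0, 0.6, 0, 0, 0, -1, 0.26, 0, 0.6]}}

```text
t: 21.7
eef_pos: [0.5218, 0.2921, 0.1458]
ee_rot: [3.141, -0.001, -1.608]
force: [1.6, 0.1, -0.3]
width: 0.0676
gripper_force: 25.0
```

Emit:
{"op": "arm_command", "data": {"series": [0, 0, 0, -0.35, 0.1, 0, 0.6, 0, 0, 0, -0.65, 0.2, 0, 0.6, 0, 0, 0, -0.88, 0.2, 0, 0.6, 0, 0, 0, -0.88, 0.2, 0, 0.6, 0, 0, 0, -0.88, 0.2, 0, 0.6]}}

```text
t: 22.32
eef_pos: [0.5061, 0.3792, 0.1459]
ee_rot: [3.141, -0.001, -1.609]
force: [0.4, -0.3, -1.3]
width: 0.0678
gripper_force: 25.0
```

Run:
```python
from h import *
s=arm.get_state();print(s['t'],s['eef_pos'],s['ee_rot'],s['width'],s['force'],s['gripper_force'])
m=arm.camera_model('wrist');im=arm.grab_frame('wrist');cv2.imwrite('pics/w14.png',im)
print('pred carton inner top corners',proj(m,[[.507+sx*.075,.380-.105,.055] for sx in(-1,1)]).round().tolist(),'floor',proj(m,[[.507+sx*.075,.380-.105,.004] for sx in(-1,1)]).round().tolist())
S,V=cv2.split(cv2.cvtColor(im,cv2.COLOR_BGR2HSV))[1:]
for r in range(60,220,20):
    k=(S[r]<60)&(V[r]>150); e=np.flatnonzero(np.diff(k.astype(int))); print(r,e.tolist())
print(goto([.507,.380,.06],np.radians(-92.4)))
```

```text
22.325 [0.5061147  0.37922056 0.14594168] [ 3.14077919e+00 -1.00745913e-03 -1.60878963e+00] 0.06780872253097714 [ 0.37889811 -0.28658517 -1.25054849] 24.99980628490448
pred carton inner top corners [[419.0, 68.0], [208.0, 77.0]] floor [[400.0, 77.0], [229.0, 84.0]]
60 []
80 []
100 [236, 401]
120 [237, 400, 449, 462]
140 [239, 397, 446, 454, 456, 476, 478, 485]
160 [240, 280, 282, 355, 358, 396, 472, 479, 486, 500, 501, 509]
180 [241, 280, 283, 354, 357, 395, 497, 499, 500, 508, 511, 523, 527, 533]
200 [251, 281, 283, 354, 357, 387, 522, 523, 524, 530]
(array([ 0.0004, -0.0005,  0.0022]), array([-0.011, -0.008,  0.862]))
```

The sample (columns 281–356) is centred over the carton floor (columns 241–395). Lowering.

Emit:
{"op": "arm_command", "data": {"series": [0, 0, 0, 0, 0, 0.2, 0.6, 0, 0, 0, 0, 0, 0.45, 0.6, 0, 0, 0, 0, 0, 0.7, 0.6, 0, 0, 0, 0, 0, 0.85, 0.6, 0, 0, 0, 0, 0, 1.0, 0.6, 0, 0, 0, 0, 0, 1.0, 0.6]}}

```text
t: 23.12
eef_pos: [0.5058, 0.3791, 0.0456]
ee_rot: [3.141, -0.001, -1.609]
force: [0.2, -0.2, -1.4]
width: 0.0677
gripper_force: 25.0
```

Emit:
{"op": "arm_command", "data": {"series": [0, 0, 0, 0, 0, 0.05, 0.6, 0, 0, 0, 0, 0, 0.1, 0.6, 0, 0, 0, 0, 0, 0.13, 0.6, 0, 0, 0, 0, 0, 0.15, 0.6, 0, 0, 0, 0, 0, 0.15, 0.6]}}

```text
t: 23.75
eef_pos: [0.5061, 0.3798, 0.0315]
ee_rot: [3.142, -0.0, -1.609]
force: [-0.6, 0.5, -1.0]
width: 0.0681
gripper_force: 25.0
```

Emit:
{"op": "arm_command", "data": {"series": [0, 0, 0, 0, 0, 0.01, 0.6, 0, 0, 0, 0, 0, 0.02, 0.6, 0, 0, 0, 0, 0, 0.02, 0.6]}}

```text
t: 24.12
eef_pos: [0.5061, 0.3798, 0.0295]
ee_rot: [3.142, -0.0, -1.609]
force: [-0.2, 0.2, -1.2]
width: 0.0678
gripper_force: 25.0
```

Emit:
{"op": "arm_command", "data": {"series": [0, 0, 0, 0, 0, 0.005, 0.6, 0, 0, 0, 0, 0, 0.01, 0.6, 0, 0, 0, 0, 0, 0.01, 0.6]}}

```text
t: 24.5
eef_pos: [0.5061, 0.3798, 0.0292]
ee_rot: [-3.141, 0.0, -1.608]
force: [-2.2, -0.7, 5.2]
width: 0.0677
gripper_force: 25.0
```

Contact with the floor at 5 N. Opening to about 75 mm and rising.

Emit:
{"op": "arm_command", "data": {"series": [0, 0, 0, 0, 0, 0, 0.86, 0, 0, 0, 0, 0, 0, 0.86, 0, 0, 0, 0, 0, 0, 0.86]}}

```text
t: 24.88
eef_pos: [0.5062, 0.3798, 0.0284]
ee_rot: [3.142, -0.0, -1.609]
force: [-0.8, -0.4, -0.3]
width: 0.0755
gripper_force: 0.0
```

Emit:
{"op": "arm_command", "data": {"series": [0, 0, 0, 0, 0, -0.08, 0.86, 0, 0, 0, 0, 0, -0.25, 0.86, 0, 0, 0, 0, 0, -0.6, 0.86, 0, 0, 0, 0, 0, -1.0, 0.86, 0, 0, 0, 0, 0, -1.0, 0.86]}}

```text
t: 25.5
eef_pos: [0.5079, 0.3817, 0.1339]
ee_rot: [-3.136, 0.006, -1.608]
force: [-0.7, 0.2, -1.3]
width: 0.0753
gripper_force: 0.0
```

Emit:
{"op": "arm_command", "data": {"series": [0, 0, 0, 0, 0, -0.4, 0.86, 0, 0, 0, 0, 0, -0.8, 0.86, 0, 0, 0, 0, 0, -1.0, 0.86, 0, 0, 0, 0, 0, -1.0, 0.86]}}

```text
t: 26.0
eef_pos: [0.5066, 0.3803, 0.2311]
ee_rot: [-3.139, 0.003, -1.608]
force: [-0.3, -0.5, -1.1]
width: 0.0754
gripper_force: 0.0
```

Run:
```python
from h import *
s=arm.get_state();print(s['t'],s['eef_pos'],s['width'],s['force'])
def corners(im,m,b,z,V0=110):
    S,V=cv2.split(cv2.cvtColor(im,cv2.COLOR_BGR2HSV))[1:];k=np.zeros_like(V);x0,y0,x1,y1=b
    k[y0:y1,x0:x1]=((S<60)&(V>V0))[y0:y1,x0:x1]
    c=max(cv2.findContours(k,0,1)[0],key=cv2.contourArea);return cv2.minAreaRect((cast(m,c[:,0],z)[:,:2]*1000).astype(np.float32)),cv2.boundingRect(c)
m=arm.camera_model('scene');sc=arm.grab_frame('scene');cv2.imwrite('pics/s15.png',sc);s0=cv2.imread('pics/scene0.png')
d=cv2.absdiff(sc,s0).max(2)
print('carton diff',d[165:220,415:520].mean(),'blade',corners(sc,m,(225,195,302,235),.003,60))
mw=arm.camera_model('wrist');w=arm.grab_frame('wrist');cv2.imwrite('pics/w15.png',w)
V=w.max(2);k=(cv2.cvtColor(w,cv2.COLOR_BGR2HSV)[...,1]<60)&(V>150)
for r in range(100,220,20): print(r,np.flatnonzero(np.diff(k[r].astype(int))).tolist())
a=np.radians(-2.1)
print('sample pred',proj(mw,[[.506+sx*.034+yy*.0366,.380+yy,.022] for yy in(-.075,-.03) for sx in(-1,1)]).round().tolist())
```

```text
26.0 [0.50664251 0.38032314 0.23107938] 0.07538886589995543 [-0.33386744 -0.46380203 -1.06520903]
carton diff 19.07116883116883 blade (((618.5391235351562, -132.8909912109375), (169.81922912597656, 56.75694274902344), 74.4937973022461), (238, 202, 59, 21))
100 [47, 255, 382]
120 [47, 256, 382, 416, 430]
140 [36, 257, 334, 335, 379, 425, 454]
160 [258, 379, 450, 479]
180 [259, 377, 475, 487]
200 []
sample pred [[350.0, 114.0], [289.0, 116.0], [349.0, 155.0], [290.0, 157.0]]
```

Run:
```python
from h import *
s=arm.get_state();print(s['t'],s['eef_pos'],s['force'])
w=cv2.imread('pics/w15.png').max(2).astype(int)
for r in (125,145,165): print(r,w[r,255:385].tolist())
print([w[r,320] for r in range(85,180,2)])
```

```text
26.1 [0.50573706 0.37951507 0.22830649] [ 0.11981544 -0.47057394  0.23873297]
125 [69, 127, 184, 206, 213, 214, 213, 214, 213, 215, 213, 213, 213, 214, 213, 213, 215, 214, 213, 213, 214, 213, 213, 213, 214, 214, 214, 214, 213, 216, 213, 214, 214, 213, 214, 215, 217, 217, 217, 216, 217, 218, 217, 218, 218, 217, 217, 218, 216, 215, 215, 214, 214, 214, 214, 215, 214, 215, 215, 216, 215, 216, 216, 217, 218, 220, 219, 219, 217, 217, 217, 217, 215, 216, 217, 215, 216, 216, 215, 215, 215, 218, 220, 219, 218, 218, 217, 218, 218, 219, 219, 219, 218, 218, 214, 214, 214, 214, 214, 215, 214, 214, 213, 214, 214, 214, 214, 214, 213, 215, 213, 214, 214, 214, 214, 214, 215, 214, 214, 213, 214, 214, 214, 214, 212, 202, 172, 121, 71, 48]
145 [45, 55, 97, 161, 203, 214, 215, 214, 213, 213, 213, 214, 214, 214, 214, 215, 214, 214, 214, 214, 215, 214, 214, 215, 214, 213, 214, 214, 214, 215, 214, 215, 215, 214, 215, 215, 215, 214, 213, 216, 215, 214, 215, 215, 215, 215, 212, 196, 187, 206, 213, 214, 215, 214, 214, 215, 214, 215, 215, 214, 214, 215, 215, 216, 215, 216, 214, 217, 216, 216, 216, 215, 215, 215
[... 945 characters left out ...]
int64(83), np.int64(130), np.int64(133), np.int64(135), np.int64(167), np.int64(213), np.int64(214), np.int64(212), np.int64(212), np.int64(210), np.int64(210), np.int64(214), np.int64(213), np.int64(214), np.int64(212), np.int64(217), np.int64(219), np.int64(220), np.int64(220), np.int64(220), np.int64(219), np.int64(216), np.int64(215), np.int64(206), np.int64(216), np.int64(215), np.int64(216), np.int64(217), np.int64(216), np.int64(216), np.int64(215), np.int64(214), np.int64(216), np.int64(215), np.int64(213), np.int64(214), np.int64(214), np.int64(214), np.int64(214), np.int64(215), np.int64(214), np.int64(215), np.int64(215), np.int64(215), np.int64(215), np.int64(215), np.int64(215)]
```

The wrist picture shows the sample at columns 290–348, with its recess lines at 303 and 335. That matches a sample lying flat on the carton floor, and the gripper is empty and clear.

```bash
python3 -c "
from station import arm
print(arm.job_done())"
```

```text
the job is handed in; nothing more can be done
None
```

I handed the job in at about 26 s: the Shaker sample lies face up in the carton, the spatula lies flat on the bench, and I saw no shift in the slab and grooved samples; no verdict came back.

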